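Index the rotary bench table by one hole

ROBOT

A 6-joint arm with a two-finger parallel gripper is mounted at the origin on the work surface. World frame = base frame: x ahead of the robot, y to its left, z up, the work surface at z = 0. Lengths are in m, angles in rad, forces in N, time in s.
With the tool pointing down it reaches from about 0.2 to 0.875 m from the base axis. Payload 3.4 kg.
Tool frame: the origin (TCP) lies between the finger pads; the fingertips stand 19 mm ahead of it and the grasp point (between the pads) is the TCP; z points along the fingers, x is the direction in which the jaws open and shut, and the axes are right-handed (so a half turn about z gives the same grasp; the last joint's range is limited). The gripper opens to 94 mm and grips with 3 to 60 N. Pads are 16 mm wide; open, the fingers measure 119 mm over their backs; the gripper's body (75 mm by 177 mm) begins 78 mm behind the grasp point.
Start: joints at [1.061, 0.276, 1.505, -0, 1.361, -0.121], TCP at [0.218, 0.532, 0.224] pointing down, gripper open.
Joint ranges: [-2.89, 2.89], [-0.75, 2.08], [0.22, 2.7], [-1.18, 4.32], [0.11, 2.71], [-2.7, 2.7]. Speed limits (rad/s): [2.57, 2.57, 3.14, 3.14, 3.14, 3.14].

INTERFACE

Orientations are given as a unit quaternion [w, x, y, z].
In Python, from station import sensors, read_camera, calibration, order gives the robot as it stands.
- The arm moves only by the tool arm_command, never from a script. Its argument "targets" is a list that holds one entry, the list of rows, each a list of 7 numbers: the turn, a rotation vector about the tool's x, y, z in rad, then the shift along the tool's x, y, z in m, then the finger opening in m, from 0 to 0.094. A call has 1 to 20 rows; each row is the pose to reach, as a shift and turn from the pose commanded when the call began, along the tool's axes at that moment; what a row does not reach only later rows make up. A row lasts 1/12 s, in which the tool goes at most 41.7 mm and 7.16 degrees, less where a joint would pass 70% of its speed; a pose out of reach is approached as far as the arm can. A call with a gripper value outside its range is refused whole. The fingers move at their own pace and stop on an object; "force" is the grip in N (left out, the last holds). Time passes only in rows, so rows that repeat a pose let the fingers close. It gives the time, the measured TCP pose, the force and the opening at its end, in the units of the state.
- sensors.state(): the state, without advancing time (a new reading comes with each control period).
- read_camera(name): name is "scene" or "top" or "wrist"; returns the picture (420x560x3 uint8, blue, green, red); there is no depth.
- calibration(name): a dict with "vfov" (degrees; the focal length in pixels is half the picture's height over the tangent of half this angle, whatever the lens; pixels are square), "cx", "cy" (the principal point, pixels), "R" (3x3) and "t" (3): a world point X has camera coordinates R X + t; the wrist camera has in their place "T_tool_cam" (4x4, takes a point from camera to tool coordinates, whose origin is the TCP and whose axes are the tool frame's). Camera axes: x right, y down, z forward; pixel columns grow to the right and rows downward; lengths in m; the calibration is good to about 2 mm. The wrist camera is an equidistant fisheye: a pixel r from the principal point sees the ray r / f radians off the axis. A picture is of the moment at which its call begins: read the wrist's pose just before it. calibration takes no time and is no camera call.
- order.close_job(): hands the job in, once; it reports no verdict.
The state is a dict: "time_s": time; "joints": joint angles; "joint_velocities": joint speeds; "joint_efforts": joint torques, N m; "eef_pos": TCP position; "tcp_rot": TCP orientation; "force": force on the tool from outside, world axes, zero at the start; "wrist_torque": the same for the moment, N m; "grip_width": opening from 0.0 (shut) to 1.0 (fully open).
Only numpy, scipy, OpenCV 4.12 (cv2) and the standard library are available. Lean on these libraries where they do the work, as an engineer would, in place of code of your own. Each camera call takes 0.05 s, during which the arm holds its last target. There are 200 camera calls.

TASK

Press the spring plunger on the rotary table in with a fingertip (the round black button in its collar), swing the table one hole anticlockwise as seen from above, and let the plunger spring back out so that its pin locks in that next hole. Do not turn the table backwards or run on past that hole, leave the other things on the bench where they stand, and finish with the hand clear; nothing needs to be gripped.

Things in the scene. Friction and masses are not known exactly. Their poses are not given: they have to be found in the camera images.
- index_base: fixed round base of the rotary table, screwed to the bench, 340 mm across. Origin at the centre of its underside, on the vertical turning axis, on the bench top. It carries a fixed flat aluminium index ring (inner radius 134, outer radius 170 mm, top 60 mm above the bench) with 8 round holes, 45 degrees apart, on a circle of 152 mm radius; at the start the pin sits in the hole in the +x direction of this body. All of it may stand turned to any angle about the vertical
- table_axis (a point): point on the turning axis at the top face (60 mm above the bench) of the round plywood table top, radius 131 mm. An eight-sided dark wood hub, 46 mm in radius and 26 mm high, with a 12 mm high bolt on it, is fixed at its middle and turns with it
- turntable (a joint): angle of the table top, rad: 0 at the start, locked in the first hole; grows anticlockwise seen from above; 0.785 is the next hole. The top turns on a bearing with 0.12 N m of friction, stays where it is left, and is locked unless the plunger is pressed. It may lag the finger that drags it by several mm
- plunger (a joint): how far the plunger is pressed in (down), m: 0 fully out with its pin in a hole, 0.014 at the stop. The spring needs 4 N at the start and about 8 N at the stop. The pin is clear of the ring from 0.011 on; let go between holes, the pin rides under the ring at about 0.010 and springs up when a hole comes within about 5 mm (0.03 rad) of it, centring the table; play in a hole is 0.8 mm
- plunger_head (a point): centre of the top face of the plunger's button: a flat black disc, 42 mm across, facing up, 88 mm from the turning axis, 80 mm above the bench when out. It is pressed straight down. It rides on the table top inside a round steel collar (bore 54 mm, outside 62 mm, rim 86 mm above the bench) fixed to the top; a finger in the collar, pressing the button, carries the table round with it (its rubbing on the button and, failing that, the collar's wall)
- pin_tip (a point): round tip of the plunger's steel pin, 10 mm thick, 152 mm from the turning axis, outward of the button along the same radius; stands 3 mm above the ring's top when out. It is joined to the button under the table and moves with it
- next_hole (a point): centre of the mouth of the next hole, level with the ring's top face (60 mm above the bench): the hole 45 degrees anticlockwise of the starting one. Dark, 12 mm across
- glue_bottle: bystander: loose white glue bottle, 54 mm across, 115 mm high, standing; origin at the centre of its underside
- mug: bystander: loose white mug, 76 mm across, 85 mm high; origin at the centre of its underside
- bar_clamp: bystander: loose steel bar clamp with a red handle, lying flat, about 210 by 100 mm and 26 mm high; origin under the middle of its bar
- offcut: bystander: loose wooden offcut, 120 x 50 x 30 mm; origin at the centre of its underside

How it is judged:
On the way, in this order (a step that is already met when the one before it is completed fails the run):
1. the plunger is pressed in while the table still stands at the first hole (value of joint plunger above 0.007 m and value of joint turntable below 0.15 rad), for 0.05 s.
2. the table is swung anticlockwise, away from the first hole (value of joint turntable above 0.3 rad).
At the end, for the whole second after the job is handed in: the table rests at the next hole anticlockwise (joint turntable 0.785 within 0.025 rad), the plunger is fully out (joint plunger under 2 mm), and the bystanders are within 15 mm of where they stood (value of joint turntable between 0.76 and 0.81 rad and value of joint plunger below 0.002 m and velocity of joint turntable between -0.02 and 0.02 rad/s and distance of each of glue_bottle, mug, bar_clamp, offcut from where it was at the start of the episode below 0.015 m); the robot touches nothing.
It fails at once if the table is turned backwards (clockwise) by more than 0.12 rad (value of joint turntable below -0.12 rad).
It fails at once if the table runs more than 0.25 rad past the next hole (value of joint turntable above 1.035 rad).
It fails at once if a bystander is lifted or shifted by more than 15 mm (distance of any of glue_bottle, mug, bar_clamp, offcut from where it was at the start of the episode above 0.015 m).
It also fails if it takes over 48 s, if anything falls off the work surface, if the arm or the gripper's body presses on something with over 40 N, if the wrist force passes 120 N, or if a joint passes its speed limit or range.

## Working session

There is one attempt and no reset: what is moved stays moved. The work goes in short steps, Python scripts to look and compute and a tool call to move; the robot and the scene stay as the last step left them, time stands still between calls to the robot, and variables do not carry over. Pictures are saved under pics/ and viewed, about 8 in all and at most 12, crops included, and the job is handed in when it is done.

Besides the shell and the picture viewer there is one more tool, called after "Call:" by a JSON object that holds its "api" and its "payload", one argument or row to a line. arm_command: Moves the arm, as the interface text tells. Its arguments: {"type":"object","properties":{"targets":{"type":"array","items":{"type":"array","items":{"type":"array","items":{"type":"number"}}}},"force":{"type":"number"}},"required":["targets"]}

```bash
mkdir -p pics; ls; python3 - <<'E'
from station import sensors, read_camera, calibration
import cv2
s=sensors.state(); print(s)
for n in ("top","scene"):
    c=calibration(n); print(n,c)
    cv2.imwrite(f"pics/{n}0.png",read_camera(n))
print(calibration("wrist"))
E
```

```text
pics
{'time_s': 0.0, 'joints': array([ 1.06098960e+00,  2.76571638e-01,  1.50609907e+00, -2.92014397e-06,
        1.36068606e+00, -1.21001055e-01]), 'joint_velocities': array([-0.0014237 ,  0.00103872,  0.00114705, -0.00021462,  0.00094793,
       -0.00035378]), 'joint_efforts': array([-1.11079218e-03, -4.04578328e+01, -2.37224454e+01,  7.00404472e-02,
        3.43702384e-02, -1.45727367e-04]), 'eef_pos': array([0.21772361, 0.53162298, 0.2236316 ]), 'tcp_rot': array([ 4.00739260e-04,  8.30386012e-01,  5.57187844e-01, -7.85768494e-04]), 'force': array([ 0.20174469, -0.08106932, -0.42000843]), 'wrist_torque': array([-0.02410771, -0.0308222 , -0.04093627]), 'grip_width': 1.0023838845279491}
top {'vfov': 50.419648301783056, 'cx': 278.75871065684305, 'cy': 206.72210690583162, 'R': array([[ 0.02334083, -0.99967447,  0.01030291],
       [-0.99540626, -0.02419587, -0.09263336],
       [ 0.0928525 , -0.00809345, -0.99564698]]), 't': array([-0.01256407,  0.57626138,  1.13347257])}
scene {'vfov': 52.75646503389519, 'cx': 284.43040482236785, 'cy': 210.58814980663684, 'R': array([[ 0.37258403,  0.92798343, -0.00528225],
       [ 0.50894177, -0.20909248, -0.83502013],
       [-0.77598932,  0.3084268 , -0.55019404]]), 't': array([-0.20127775, -0.21725353,  1.73586527])}
{'vfov': 65.70646984690485, 'cx': 280.74695394940784, 'cy': 215.1193475888889, 'T_tool_cam': array([[ 9.99999665e-01,  9.18068690e-05, -8.13042681e-04,
         2.73064027e-04],
       [ 1.41803394e-04,  9.59202017e-01,  2.82721543e-01,
        -8.28649085e-02],
       [ 8.05827959e-04, -2.82721563e-01,  9.59201683e-01,
        -1.59130740e-01],
       [ 0.00000000e+00,  0.00000000e+00,  0.00000000e+00,
         1.00000000e+00]])}
```

View pics/top0.png

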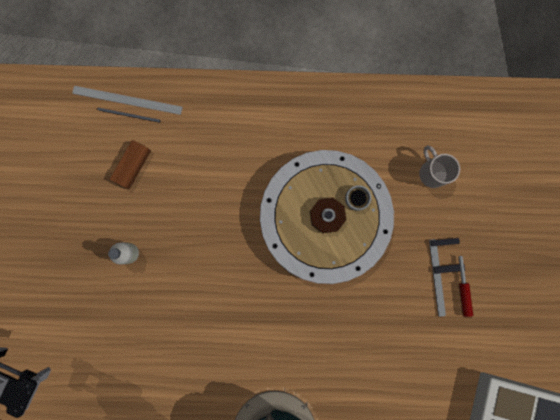

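View pics/scene0.png

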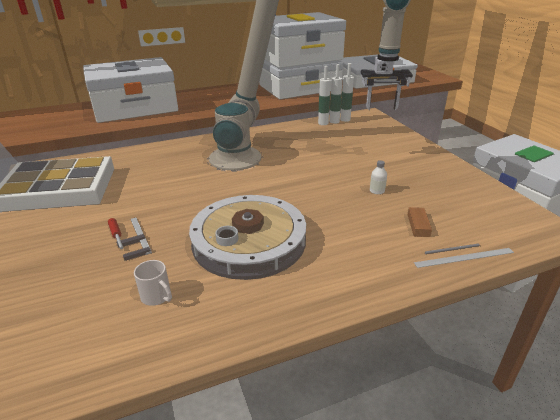

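The top view shows the table centred near (328,216), the collar and button at (358,198), and the pin near (379,186). The next hole anticlockwise is near (342,158). The mug and clamp stand to the right of the table, and the bottle and offcut to the left. I'll enlarge a crop.

```bash
python3 - <<'E'
import cv2
im=cv2.imread("pics/top0.png")[145:290,255:400]
cv2.imwrite("pics/crop0.png",cv2.resize(im,None,fx=4,fy=4,interpolation=cv2.INTER_CUBIC))
E
```

```text
(no output)
```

View pics/crop0.png

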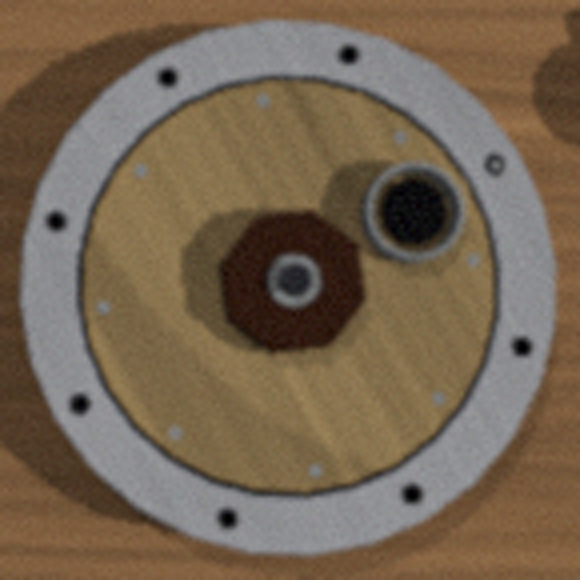

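```bash
cat > h.py <<'E'
import numpy as np
from station import calibration
from scipy.spatial.transform import Rotation as Rn
def ray_z(n,p,z):
    c=calibration(n); f=210/np.tan(np.radians(c["vfov"]/2))
    d=c["R"].T@np.array([(p[0]-c["cx"])/f,(p[1]-c["cy"])/f,1]); o=-c["R"].T@c["t"]
    return (o+d*(z-o[2])/d[2])[:2]
def tool(s):  # tool rotation matrix
    w,x,y,z=s["tcp_rot"]; return Rn.from_quat([x,y,z,w])
def to_tool(s,P): return tool(s).inv().apply(np.array(P)-s["eef_pos"])
E
python3 - <<'E'
from h import *
from station import sensors
from scipy.optimize import least_squares
H=np.array([(495,164),(348,54),(168,77),(56,221),(80,404),(228,518),(412,494),(522,346)])
px=lambda u:255+(u[0]+.5)/4-.5, 
P=np.array([ray_z("top",(255+(u+.5)/4-.5,145+(v+.5)/4-.5),.06+(.003 if i==0 else 0)) for i,(u,v) in enumerate(H)])
k=np.arange(8)*np.pi/4
r=lambda q:(P-(q[:2]+.152*np.c_[np.cos(q[2]+k),np.sin(q[2]+k)])).ravel()
q=least_squares(r,[*P.mean(0),-.8]).x; print("axis",q,"res mm",np.abs(r(q)).max()*1e3)
c=ray_z("top",(255+413.5/4-.5,145+213/4-.5),.086); print("collar",c, np.hypot(*(c-q[:2])),np.arctan2(*(c-q[:2])[::-1]))
b=q[:2]+.088*np.array([np.cos(q[2]),np.sin(q[2])]); print("button",b)
s=sensors.state(); print("tool\n",tool(s).as_matrix().round(3),"shift to 60mm above",to_tool(s,[*b,.15]))
for n,p in dict(mug=(440,170),glue=(124,253),off=(128,165),clamp=(440,280)).items(): print(n,ray_z("top",p,.03))
E
```

```text
axis [ 0.55410641 -0.12029761 -1.02474045] res mm 0.2776853517308109
collar [ 0.59795402 -0.19375733] 0.08555082185679913 -1.0326643235637956
button [ 0.59980663 -0.1955006 ]
tool
 [[ 0.379  0.925 -0.001]
 [ 0.925 -0.379 -0.001]
 [-0.002 -0.    -1.   ]] shift to 60mm above [-0.52792574  0.62924856  0.07442119]
mug [ 0.68312412 -0.41951858]
glue [0.44751993 0.39450598]
off [0.6757775  0.39675116]
clamp [ 0.39747928 -0.4165891 ]
```

Call:
{"api": "arm_command", "payload": {
  "targets": [
    [[0, 0, 0, -0.528, 0.629, 0, 0], [0, 0, 0, -0.528, 0.629, 0, 0], [0, 0, 0, -0.528, 0.629, 0, 0], [0, 0, 0, -0.528, 0.629, 0, 0], [0, 0, 0, -0.528, 0.629, 0, 0], [0, 0, 0, -0.528, 0.629, 0, 0], [0, 0, 0, -0.528, 0.629, 0, 0], [0, 0, 0, -0.528, 0.629, 0, 0], [0, 0, 0, -0.528, 0.629, 0, 0], [0, 0, 0, -0.528, 0.629, 0, 0], [0, 0, 0, -0.528, 0.629, 0, 0], [0, 0, 0, -0.528, 0.629, 0, 0], [0, 0, 0, -0.528, 0.629, 0, 0], [0, 0, 0, -0.528, 0.629, 0, 0], [0, 0, 0, -0.528, 0.629, 0, 0], [0, 0, 0, -0.528, 0.629, 0, 0], [0, 0, 0, -0.528, 0.629, 0, 0], [0, 0, 0, -0.528, 0.629, 0, 0], [0, 0, 0, -0.528, 0.629, 0, 0], [0, 0, 0, -0.528, 0.629, 0, 0]]
  ],
  "force": 10
}}

```text
time_s: 1.77
eef_pos: [0.6009, -0.1985, 0.2235]
tcp_rot: [0.0, 0.831, 0.556, -0.0]
force: [-0.3, 1.2, 0.2]
grip_width: 0.006
```

```bash
python3 - <<'E'
from h import *
from station import sensors, read_camera
import cv2
s=sensors.state(); im=read_camera("wrist"); cv2.imwrite("pics/w1.png",im)
print(s["time_s"],s["eef_pos"],s["joints"],s["force"]); print(to_tool(s,[.5998,-.1955,.12]))
c=calibration("wrist"); f=210/np.tan(np.radians(c["vfov"]/2))
# predicted pixels of button, pin, next hole
T=c["T_tool_cam"]
def proj(X):
    p=np.linalg.inv(T)@np.r_[to_tool(s,X),1]; th=np.arctan2(np.hypot(p[0],p[1]),p[2]); a=np.arctan2(p[1],p[0])
    return c["cx"]+f*th*np.cos(a), c["cy"]+f*th*np.sin(a)
A=np.array([.5541,-.1203]);a=-1.0247
for n,r,an,z in(("collar rim",.088,a,.086),("pin",.152,a,.063),("next",.152,a+np.pi/4,.06),("bolt",0,0,.098)):
    print(n,np.round(proj([*(A+r*np.array([np.cos(an),np.sin(an)])),z]),1))
E
```

```text
1.7667 [ 0.60094262 -0.19850037  0.223549  ] [-4.28458000e-01  3.63857321e-01  1.37599624e+00 -7.77490021e-04
  1.40157844e+00 -1.60855350e+00] [-0.30882422  1.19650786  0.23753854]
[ 0.00241934 -0.00221248  0.10354687]
collar rim [283.3 208.2]
pin [247.5 249.3]
next [350.  270.8]
bolt [342.9 134. ]
```

View pics/w1.png

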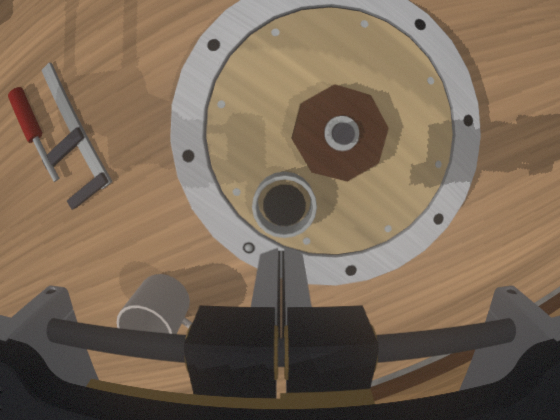

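The wrist view has the collar at (285,206), the pin at (248,248), the next hole at (350,270) and the bolt at (343,133). All are within about 2 px of what I predicted, so the pose is good. I'll descend to just above the button.

Call:
{"api": "arm_command", "payload": {
  "targets": [
    [[0, 0, 0, 0, 0, 0.03, 0], [0, 0, 0, 0, 0, 0.06, 0], [0, 0, 0, 0, 0, 0.08, 0], [0, 0, 0, 0, 0, 0.095, 0], [0, 0, 0, 0, 0, 0.105, 0], [0, 0, 0, 0, 0, 0.112, 0], [0, 0, 0, 0, 0, 0.116, 0], [0, 0, 0, 0, 0, 0.118, 0], [0, 0, 0, 0, 0, 0.118, 0], [0, 0, 0, 0, 0, 0.118, 0]]
  ]
}}

```text
time_s: 2.65
eef_pos: [0.6004, -0.1951, 0.1073]
tcp_rot: [0.001, 0.83, 0.557, 0.0]
force: [0.4, -0.3, -0.0]
grip_width: 0.008
```

Call:
{"api": "arm_command", "payload": {
  "targets": [
    [[0, 0, 0, 0, 0, 0.003, 0], [0, 0, 0, 0, 0, 0.006, 0], [0, 0, 0, 0, 0, 0.009, 0], [0, 0, 0, 0, 0, 0.012, 0], [0, 0, 0, 0, 0, 0.015, 0], [0, 0, 0, 0, 0, 0.017, 0], [0, 0, 0, 0, 0, 0.019, 0], [0, 0, 0, 0, 0, 0.02, 0], [0, 0, 0, 0, 0, 0.021, 0], [0, 0, 0, 0, 0, 0.021, 0], [0, 0, 0, 0, 0, 0.021, 0]]
  ]
}}

```text
time_s: 3.57
eef_pos: [0.6003, -0.1951, 0.0867]
tcp_rot: [0.001, 0.83, 0.557, 0.0]
force: [-1.7, 0.4, 7.1]
grip_width: 0.006
```

Call:
{"api": "arm_command", "payload": {
  "targets": [
    [[0, 0, 0, 0, 0, 0.001, 0], [0, 0, 0, 0, 0, 0.0015, 0], [0, 0, 0, 0, 0, 0.0015, 0], [0, 0, 0, 0, 0, 0.0015, 0]]
  ]
}}

```text
time_s: 3.9
eef_pos: [0.6003, -0.1951, 0.0853]
tcp_rot: [0.001, 0.83, 0.557, 0.0]
force: [-0.7, 0.4, 7.3]
grip_width: 0.002
```

```bash
python3 - <<'E'
from h import *
from station import sensors
s=sensors.state(); print(s["time_s"],s["eef_pos"],s["force"])
A=np.array([.5541,-.1203]); p=s["eef_pos"]; v=p[:2]-A; print("r",np.hypot(*v),"ang",np.arctan2(v[1],v[0]))
a0=-1.0247; b0=A+.088*np.array([np.cos(a0),np.sin(a0)])
for d in np.arange(.05,.9,.05):
    b=A+.088*np.array([np.cos(a0+d),np.sin(a0+d)])
    print(round(d,3),tool(s).inv().apply(np.r_[b-b0,0]).round(4)[:2])
E
```

```text
3.9 [ 0.60029362 -0.19511349  0.08531305] [-0.69366582  0.41339745  7.33263287]
r 0.08792558420902365 ang -1.017644365537139
0.05 [0.0036 0.0025]
0.1 [0.0073 0.0049]
0.15 [0.0112 0.007 ]
0.2 [0.0151 0.009 ]
0.25 [0.0191 0.0107]
0.3 [0.0233 0.0123]
0.35 [0.0274 0.0136]
0.4 [0.0317 0.0148]
0.45 [0.036  0.0157]
0.5 [0.0403 0.0164]
0.55 [0.0447 0.0169]
0.6 [0.0491 0.0171]
0.65 [0.0535 0.0172]
0.7 [0.0579 0.017 ]
0.75 [0.0623 0.0166]
0.8 [0.0666 0.016 ]
0.85 [0.071  0.0152]
```

Call:
{"api": "arm_command", "payload": {
  "targets": [
    [[0, 0, 0, 0.0018, 0.0013, 0, 0], [0, 0, 0, 0.0036, 0.0025, 0, 0], [0, 0, 0, 0.0073, 0.0049, 0, 0], [0, 0, 0, 0.0112, 0.007, 0, 0], [0, 0, 0, 0.0151, 0.009, 0, 0], [0, 0, 0, 0.0191, 0.0107, 0, 0], [0, 0, 0, 0.0233, 0.0123, 0, 0], [0, 0, 0, 0.0274, 0.0136, 0, 0], [0, 0, 0, 0.0317, 0.0148, 0, 0], [0, 0, 0, 0.036, 0.0157, 0, 0], [0, 0, 0, 0.0403, 0.0164, 0, 0], [0, 0, 0, 0.0447, 0.0169, 0, 0], [0, 0, 0, 0.0491, 0.0171, 0, 0], [0, 0, 0, 0.0535, 0.0172, 0, 0], [0, 0, 0, 0.0557, 0.0171, 0, 0], [0, 0, 0, 0.0579, 0.017, 0, 0], [0, 0, 0, 0.0579, 0.017, 0, 0], [0, 0, 0, 0.0579, 0.017, 0, 0]]
  ]
}}

```text
time_s: 5.4
eef_pos: [0.6389, -0.1483, 0.0857]
tcp_rot: [0.002, 0.83, 0.557, 0.001]
force: [0.3, -0.0, 7.4]
grip_width: 0.003
```

```bash
python3 - <<'E'
from h import *
from station import sensors, read_camera
import cv2
s=sensors.state(); w=read_camera("wrist"); t=read_camera("top"); cv2.imwrite("pics/w2.png",w)
v=s["eef_pos"][:2]-np.array([.5541,-.1203]); print(s["eef_pos"],s["force"],np.hypot(*v),np.arctan2(v[1],v[0])+1.0247)
t=cv2.resize(t[145:290,255:400],None,fx=2.897,fy=2.897,interpolation=cv2.INTER_CUBIC)
w=w[:, 150:430]
h=np.hstack([t,w[:t.shape[0]] if w.shape[0]>=t.shape[0] else cv2.copyMakeBorder(w,0,t.shape[0]-w.shape[0],0,0,cv2.BORDER_CONSTANT)]); print(h.shape); cv2.imwrite("pics/p2.png",h)
E
```

```text
[ 0.63888316 -0.14830259  0.08571946] [ 0.26494207 -0.03052196  7.35400278] 0.08928789753795577 0.7056955729278969
(420, 700, 3)
```

View pics/p2.png

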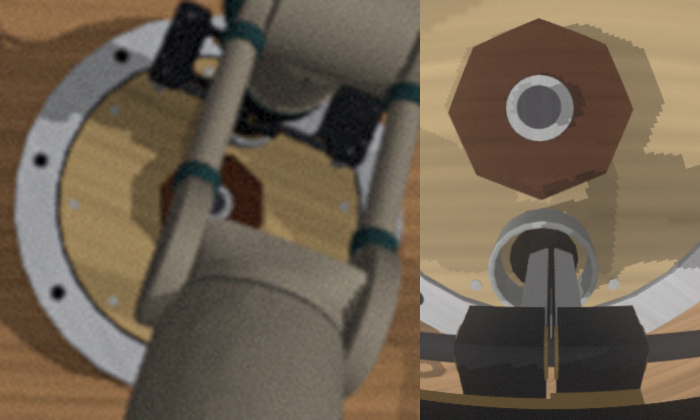

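The wrist crop shows the rim spanning x 490–598, the screws at (475,285) and (613,285), and the bolt at (540,107). I'll work out the table angle from the two screws by comparing with their starting positions.

```bash
cat >> h.py <<'E'
def wray(s,p,z):
    c=calibration("wrist"); f=210/np.tan(np.radians(c["vfov"]/2))
    d=np.array([p[0]-c["cx"],p[1]-c["cy"]]); r=np.hypot(*d); th=r/f
    v=np.r_[d/r*np.sin(th),np.cos(th)]; T=c["T_tool_cam"]; R=tool(s)
    v=R.apply(T[:3,:3]@v); o=R.apply(T[:3,3])+s["eef_pos"]
    return (o+v*(z-o[2])/v[2])[:2]
A=np.array([.5541,-.1203])
def pol(p): v=p-A; return np.hypot(*v).round(4),np.arctan2(v[1],v[0]).round(4)
E
python3 - <<'E'
from h import *
from station import sensors
s=sensors.state()
for u,v in((400,136),(474,260)): print("start",pol(ray_z("top",(255+(u+.5)/4-.5,145+(v+.5)/4-.5),.06)))
for u,v in((613,285),(475,285)): print("now",pol(wray(s,(u-270,v),.06)))
print("collar",pol(wray(s,(273.5,262),.086)),"bolt",wray(s,(269.5,107),.098))
E
```

```text
start (np.float64(0.1184), np.float64(-0.6293))
start (np.float64(0.1185), np.float64(-1.4214))
now (np.float64(0.1181), np.float64(0.0201))
now (np.float64(0.117), np.float64(-0.7687))
collar (np.float64(0.0793), np.float64(-0.3575)) bolt [ 0.55411453 -0.11880358]
```

Call:
{"api": "arm_command", "payload": {
  "targets": [
    [[0, 0, 0, 0.0022, -0.0002, 0, 0], [0, 0, 0, 0.0044, -0.0004, 0, 0], [0, 0, 0, 0.0066, -0.0007, 0, 0], [0, 0, 0, 0.0087, -0.001, 0, 0], [0, 0, 0, 0.0105, -0.0013, 0, 0], [0, 0, 0, 0.0115, -0.0015, 0, 0], [0, 0, 0, 0.0115, -0.0015, 0, 0], [0, 0, 0, 0.0115, -0.0015, 0, 0]]
  ]
}}

```text
time_s: 6.17
eef_pos: [0.6419, -0.1374, 0.0858]
tcp_rot: [0.002, 0.83, 0.557, 0.001]
force: [-0.4, -1.3, 7.8]
grip_width: 0.005
```

```bash
python3 - <<'E'
from h import *
from station import sensors, read_camera
import cv2
s=sensors.state(); w=read_camera("wrist")
print(s["eef_pos"],s["force"],pol(s["eef_pos"][:2]))
cv2.imwrite("pics/w3.png",cv2.resize(w[60:330,130:410],None,fx=2,fy=2,interpolation=cv2.INTER_CUBIC))
E
```

```text
[ 0.64192411 -0.13743664  0.08580501] [-0.36846735 -1.3028384   7.80947687] (np.float64(0.0895), np.float64(-0.1927))
```

View pics/w3.png

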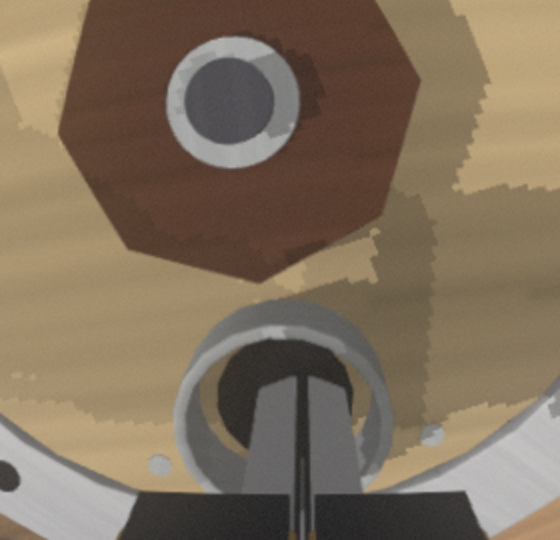

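The screws are at crop (432,435) and (160,464), and the bolt at (232,101).

```bash
python3 - <<'E'
from h import *
from station import sensors
s=sensors.state(); g=lambda u,v:(130+(u+.5)/2-.5,60+(v+.5)/2-.5)
e=wray(s,g(232,101),.098)-A; print("bolt err",e)
for q,a0 in(((432,435),-.6293),((160,464),-1.4214)):
    p=wray(s,g(*q),.06); print(pol(p),pol(p)[1]-a0,"corrected",pol(p-e)[1]-a0)
E
```

```text
bolt err [0.00020236 0.00210656]
(np.float64(0.1175), np.float64(0.1425)) 0.7717999999999999 corrected 0.7542
(np.float64(0.1162), np.float64(-0.645)) 0.7764 corrected 0.761
```

Call:
{"api": "arm_command", "payload": {
  "targets": [
    [[0, 0, 0, 0.0009, -0.0002, 0, 0], [0, 0, 0, 0.0017, -0.0003, 0, 0], [0, 0, 0, 0.0017, -0.0003, 0, 0], [0, 0, 0, 0.0017, -0.0003, -0.002, 0], [0, 0, 0, 0.0017, -0.0003, -0.004, 0], [0, 0, 0, 0.0017, -0.0003, -0.006, 0], [0, 0, 0, 0.0017, -0.0003, -0.008, 0], [0, 0, 0, 0.0017, -0.0003, -0.009, 0], [0, 0, 0, 0.0017, -0.0003, -0.009, 0], [0, 0, 0, 0.0017, -0.0003, -0.009, 0]]
  ]
}}

```text
time_s: 7.05
eef_pos: [0.6422, -0.1359, 0.0943]
tcp_rot: [0.002, 0.83, 0.557, 0.001]
force: [0.5, -1.9, 5.3]
grip_width: 0.009
```

The tip is at 75 mm and still feels 5.3 N, so the button has risen past the 10 mm ride depth. The pin is in the hole, and I'll lift clear.

Call:
{"api": "arm_command", "payload": {
  "targets": [
    [[0, 0, 0, 0, 0, -0.003, 0], [0, 0, 0, 0, 0, -0.006, 0], [0, 0, 0, 0, 0, -0.01, 0], [0, 0, 0, 0, 0, -0.02, 0], [0, 0, 0, 0, 0, -0.04, 0], [0, 0, 0, 0, 0, -0.065, 0], [0, 0, 0, 0, 0, -0.09, 0], [0, 0, 0, 0, 0, -0.115, 0], [0, 0, 0, 0, 0, -0.13, 0], [0, 0, 0, 0, 0, -0.13, 0], [0, 0, 0, 0, 0, -0.13, 0]]
  ]
}}

```text
time_s: 7.97
eef_pos: [0.6408, -0.1346, 0.2235]
tcp_rot: [0.0, 0.83, 0.557, 0.0]
force: [-0.3, -0.5, 0.6]
grip_width: 0.009
```

```bash
python3 - <<'E'
from h import *
from station import sensors, read_camera
import cv2
s=sensors.state(); w=read_camera("wrist"); print(s["time_s"],s["eef_pos"],s["force"])
cv2.imwrite("pics/w4.png",cv2.resize(w[60:330,130:410],None,fx=2,fy=2,interpolation=cv2.INTER_CUBIC))
E
```

```text
7.9667 [ 0.64081236 -0.13461845  0.22346414] [-0.3026607  -0.5021832   0.61298272]
```

View pics/w4.png

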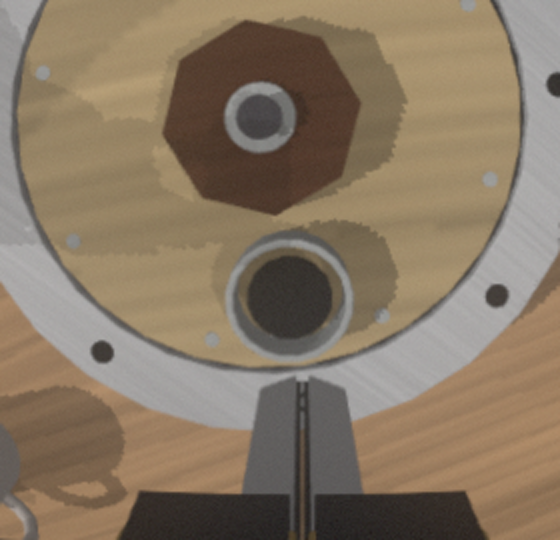

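The pin is hidden behind the fingers. I'll move aside at height for a clear top view.

Call:
{"api": "arm_command", "payload": {
  "targets": [
    [[0, 0, 0, 0.45, -0.2, 0, 0], [0, 0, 0, 0.45, -0.2, 0, 0], [0, 0, 0, 0.45, -0.2, 0, 0], [0, 0, 0, 0.45, -0.2, 0, 0], [0, 0, 0, 0.45, -0.2, 0, 0], [0, 0, 0, 0.45, -0.2, 0, 0], [0, 0, 0, 0.45, -0.2, 0, 0], [0, 0, 0, 0.45, -0.2, 0, 0], [0, 0, 0, 0.45, -0.2, 0, 0], [0, 0, 0, 0.45, -0.2, 0, 0], [0, 0, 0, 0.45, -0.2, 0, 0], [0, 0, 0, 0.45, -0.2, 0, 0], [0, 0, 0, 0.45, -0.2, 0, 0], [0, 0, 0, 0.45, -0.2, 0, 0], [0, 0, 0, 0.45, -0.2, 0, 0], [0, 0, 0, 0.45, -0.2, 0, 0]]
  ]
}}

```text
time_s: 9.35
eef_pos: [0.6262, 0.3556, 0.222]
tcp_rot: [0.0, 0.831, 0.557, -0.001]
force: [0.2, -1.0, 0.1]
grip_width: 0.005
```

```bash
python3 - <<'E'
from h import *
from station import sensors, read_camera
import cv2
s=sensors.state(); t=read_camera("top"); print(s["time_s"],s["eef_pos"],s["force"])
old=cv2.imread("pics/top0.png"); d=cv2.absdiff(t,old).max(2)
for n,(u,v) in dict(mug=(440,170),glue=(124,253),off=(128,165),clamp=(450,280)).items():
    print(n,"mean diff",d[v-35:v+35,u-30:u+30].mean().round(1))
cv2.imwrite("pics/top5f.png",t)
cv2.imwrite("pics/top5.png",np.hstack([cv2.resize(t[140:290,255:400],(435,450),interpolation=cv2.INTER_CUBIC),cv2.resize(t[:,:],(360,270)) if 0 else cv2.copyMakeBorder(cv2.resize(t,(360,270)),0,180,0,0,cv2.BORDER_CONSTANT)]))
E
```

```text
9.35 [0.62623638 0.35562402 0.22196711] [ 0.24276972 -0.96008365  0.09757352]
mug mean diff 5.2
glue mean diff 15.9
off mean diff 29.1
clamp mean diff 5.4
```

View pics/top5.png

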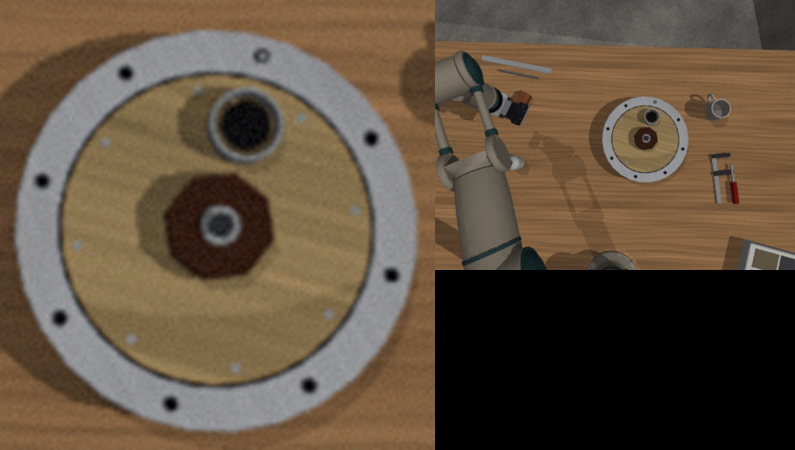

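The grey pin now fills the next hole at crop (262,56), and the first hole at (371,138) is empty and dark. The mug and clamp have not moved. I'll check the angle numerically and hand in if it holds.

```bash
python3 - <<'E'
from h import *
from station import order, sensors
g=lambda u,v:ray_z("top",(255+(u+.5)/3-.5,140+(v+.5)/3-.5),.06)
r=[pol(g(301,119))[1]+1.4214, pol(g(198,91))[1]+.6293]; print("table",r,"pin",pol(g(262,56)))
if abs(np.mean(r)-.785)<.02: print(sensors.state()["joint_velocities"].round(3)); print(order.close_job())
E
```

```text
table [np.float64(0.7765), np.float64(0.7765)] pin (np.float64(0.1519), np.float64(-0.2459))
[-0.006 -0.008 -0.009  0.004 -0.     0.002]
the job is handed in; nothing more can be done
None
```

The table is one hole further anticlockwise with the pin in that hole, and I've handed the job in. I pressed the plunger to about 13.5 mm with the closed fingers and dragged the table round. The lag behind the finger was about 5 mm, measured from the wrist camera, and I allowed for it. I then let the plunger spring back and moved the hand well clear, using about 9.4 s of the 48 s.

**Last checks:**
- **Table angle:** two screws on the table top give 0.777 rad in the top view, against a target of 0.785 ± 0.025. The pin itself reads 0.779 rad, at 152 mm radius.
- **Lock:** the pin shows in the next hole and the first hole is empty. During release, the button was still pushing on the finger at about 5 mm depth, so the pin had entered the hole. I did not measure the plunger's final height; the pin just looks as it did at the start.
- **Bystanders:** the mug and clamp look unchanged. In the last picture the arm partly hides the bottle and offcut, so I couldn't compare them directly. The hand only passed above them, with the fingertips about 0.2 m up, and the end-of-move readings showed no contact force.

**Disagreement:** partway through, the wrist camera was 1.5–2 mm off at the bolt, so its table angles were uncertain by about 0.015 rad. That is within the hole's capture range.

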